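# Lock a bench-mounted drill on for the foot pedal

## Robot

A 7-joint arm with a two-finger parallel gripper is mounted at the origin on the work surface. World frame = base frame: x ahead of the robot, y to its left, z up, the work surface at z = 0. Lengths are in m, angles in rad, forces in N, time in s.
With the tool pointing down it reaches from about 0.4 to 0.85 m from the base axis. Payload 4.4 kg.
Tool frame: the origin (TCP) lies at the very end of the fingers, on their centre line; the grasp point (between the pads) lies manip.tcp_to_grasp behind it (manip.tcp_to_grasp is the distance from the TCP to the grasp point, in m); z points along the fingers, y is the line along which they close (so a half turn about z gives the same grasp; the last joint's range is limited). The gripper opens to 94 mm and grips with 3 to 60 N. Pads are 16 mm wide; open, the fingers measure 119 mm over their backs; the gripper's body (75 mm by 177 mm) begins 78 mm behind the grasp point.
Start: joints at [1.264, 0.628, 0.038, 1.517, -0.027, 0.996, -0.02], TCP at [0.155, -0.631, 0.205] pointing down, gripper open.
Joint ranges: [-3.06, 3.06], [-0.37, 2.12], [-1.25, 1.32], [0.18, 2.47], [-1.1, 4.24], [0.23, 1.98], [-2.94, 2.94]. Speed limits (rad/s): [2.57, 2.57, 3.14, 3.14, 3.14, 3.14, 3.14].

## Interface

Orientations are given as a 3x3 rotation matrix whose columns are the frame's x, y, z axes.
In Python, from workcell import manip gives the robot as it stands. The module is installed in compiled form; this text tells all that it offers.
- The arm moves only by the shell command python3 -m jog 'ROWS' [FORCE]. ROWS is JSON, a list of rows, each a list of 7 numbers: the turn, a rotation vector about the tool's x, y, z in degrees, then the shift along the tool's x, y, z in mm, then the opening, from 0 (shut) to 1 (fully open). A call has 1 to 5 rows; each row shifts and turns the commanded pose from where the row before left it, along the tool's axes as they then stand; what a row does not reach is not made up. A row lasts 1/8 s, in which the tool goes at most 62.5 mm and 10.7 degrees, less where a joint would pass 70% of its speed; a pose out of reach is approached as far as the arm can. A call with a gripper value outside its range is refused whole. The fingers move at their own pace and stop on an object; FORCE is the grip in N (left out, the last holds). Time passes only in rows, so rows that do not move let the fingers close. It gives the time, the measured TCP pose, the force and the opening at its end, in the units of the state.
- manip.read_state(): the state, without advancing time (a new reading comes with each control period).
- manip.read_camera(name): name is "scene" or "top" or "wrist"; returns a dict with "img" (420x560x3 uint8, blue, green, red), "vertical_fov" (degrees; the focal length in pixels is half the picture's height over the tangent of half this angle, whatever the lens; pixels are square), "cx", "cy" (the principal point, pixels), "R" (3x3) and "t" (3): a world point X has camera coordinates R X + t. Camera axes: x right, y down, z forward; pixel columns grow to the right and rows downward; lengths in m; the calibration is good to about 2 mm. A picture is of the moment at which its call begins. There is no depth.
- manip.job_done(): hands the job in, once; it reports no verdict.
The state is a dict: "clock": time; "qpos": joint angles; "qd": joint speeds; "joint_efforts": joint torques, N m; "position": TCP position; "eef_rot": TCP orientation; "ft_force": force on the tool from outside, world axes, zero at the start; "wrist_torque": the same for the moment, N m; "finger_gap": finger opening in m.
Only numpy, scipy, OpenCV 4.12 (cv2) and the standard library are available. Lean on these libraries where they do the work, as an engineer would, in place of code of your own. Each camera call takes 0.05 s, during which the arm holds its last target. There are 200 camera calls.

## Task

Get this drill-driven wire wheel ready to be run from the foot pedal. First take the chuck key out of the chuck and set it down lying on the bench, at least 100 mm clear of the wire wheel; then squeeze the drill's trigger right in, press the lock button on the side of the grip while the trigger is in, and ease off so that the trigger stays held on by itself. Do not drop the key from a height, and leave everything else on the bench where it is.

Things in the scene. Friction and masses are not known exactly. Their poses are not given: they have to be found in the camera images.
- drill_stand: Mains drill lying on its side in a bolted-down bench stand. Origin on the bench straight below the middle of the trigger, z up. Motor axis along +y (towards chuck and wheel) at x = 72 mm, 95 mm above the bench: housing 72 mm diameter, y -78 to 72 mm; gearbox tapering to y = 148; chuck 47 mm diameter, y 191 to 252; wheel y 264 to 282 mm. Only trigger and lock button move.
- clamp_ring (a point): Centre of the stand's clamp ring, on the motor axis at y = 168 mm of the stand; ring 64 mm diameter, 28 mm long, with a lug out to 55 mm on its +x side, on a column 46 x 30 mm. Base plate 12 mm thick, x -38 to 62 and y -56 to 64 mm from here. Axes as the stand's.
- grip_butt (a point): Middle of the end of the drill's pistol grip, 95 mm above the bench. The grip runs 129 mm from here along the stand's +x to the motor housing, y -23 to 27 mm from here, 38 mm thick (last 30 mm 42 mm); a soft boot sticks out 31 mm more along -x. Trigger on its +y side, lock button on its upper side, both about 93 mm from here.
- trigger (a joint): Travel of the trigger into the grip, along the stand's -y, in m: 0 released, 0.0125 fully in. A spring pushes it out with 3 N (out) to 10 N (fully in). Held on by the lock it stands at about 0.009.
- trigger_face (a point): Middle of the trigger's outer face (moves with it); axes as the stand's. Grey block 44 mm long along x and 26 mm high, its face looking along +y; released it stands 14 mm proud of the grip, fully in 1.5 mm.
- lock_button (a joint): Travel of the lock button into the grip, straight down, in m: 0 out, 0.007 fully in. Light spring (0.7 to 1.4 N). Blocked after 1 to 2 mm unless the trigger is in by more than 0.0105; if it is pressed in then, and kept in while the trigger comes out to 0.009, the trigger catches it and both stay in. Squeezing the trigger fully again frees it.
- lock_top (a point): Middle of the top of the lock button (moves with it); axes as the stand's. Grey, round, 17 mm diameter, on the grip's upper side, 20 mm towards -y from the stand's origin; released 8.5 mm proud, pressed 1.5 mm. With the trigger fully in, its face is 29.5 mm (in y) from the button's middle; the trigger's middle lies 20.5 mm lower than the top of the pressed button.
- key_bar (a point): Middle of the cross-bar of the chuck key: T-shaped, steel, 83 mm tall, about 0.1 kg; bar 10 mm thick, 74 mm long along this point's x; shank 10 mm thick along z, toothed collar 17 mm diameter 10 to 24 mm from the foot. It stands loose and upright in the chuck's upper side, the bar's middle about 187 mm above the bench.
- key_tip (a point): Foot of the chuck key's shank, 78 mm from the middle of the bar; its last 10 mm (8 mm thick) stand in the chuck's hole.
- wheel_center (a point): Centre of the wire wheel, 124 mm in diameter and 18 mm thick, axis along the stand's y, 95 mm above the bench.
- spray_can: Bystander: upright spray can, 66 mm diameter, 190 mm tall; origin at its foot.
- grease_tin: Bystander: flat tin, 92 mm diameter, 55 mm tall; origin at its foot.
- spanner: Bystander: open spanner lying along its x, 170 mm long; origin at its middle, on the bench.
- box_section: Bystander: steel box section 40 x 40 mm, 130 mm long along its y; origin under its middle.
- mug: Bystander: mug 80 mm diameter, 90 mm tall, handle at +y; origin at its foot.
- hammer: Bystander: hammer 260 mm long lying along its x, head at +x; origin near its middle, on the bench.
- file: Bystander: file with wooden handle lying along its x, 275 mm long; origin near its middle, on the bench.
There are look-alikes about, which are no part of the job. Of the things shaped like the part that bears key_bar, the bare steel one is meant.

How it is judged:
On the way, in this order (a step that is already met when the one before it is completed fails the run):
1. the chuck key lies at rest on the bench, clear of the wheel, before the trigger is squeezed (height (world z) of key_bar below 0.045 m and height (world z) of key_tip below 0.025 m and linear speed of chuck_key below 0.03 m/s and horizontal distance between each of key_bar, key_tip and wheel_center above 0.105 m and value of joint trigger below 0.003 m), for 0.2 s.
2. the lock button is pressed in with the trigger squeezed (value of joint trigger above 0.0075 m and value of joint lock_button above 0.005 m), for 0.1 s.
At the end, for the whole second after the job is handed in: the trigger is held on by its lock, untouched, at 7 to 10.5 mm of travel with the lock button in by more than 4.5 mm; the chuck key lies at rest on the bench (middle of its bar lower than 45 mm, foot lower than 25 mm), both ends more than 105 mm from the wheel's centre seen from above (value of joint trigger between 0.007 and 0.0105 m and value of joint lock_button above 0.0045 m and height (world z) of key_bar below 0.045 m and height (world z) of key_tip below 0.025 m and linear speed of chuck_key below 0.03 m/s and horizontal distance between each of key_bar, key_tip and wheel_center above 0.105 m).
It fails at once if a bystander is shifted by more than 40 mm (distance of any of spray_can, grease_tin, spanner, box_section, mug, hammer, file from where it was at the start of the episode above 0.04 m).
It fails at once if the spray can is knocked over (angle between spray_can's own z axis and vertical above 0.6 rad).
It fails at once if the chuck key is dropped from a height (it falls faster than 1.5 m/s) (linear speed of chuck_key above 1.5 m/s).
It also fails if it takes over 48 s, if anything falls off the work surface, if the arm or the gripper's body presses on something with over 40 N, if the wrist force passes 120 N, or if a joint passes its speed limit or range.

## Working session

There is one attempt and no reset: what is moved stays moved. The work goes in short steps, Python scripts to look and compute and a shell command to move; the robot and the scene stay as the last step left them, time stands still between calls to the robot, and variables do not carry over. Pictures are saved under pics/ and viewed, on a budget of 10 in all, crops included, one or two more only if the job needs it, and the job is handed in when it is done.

```bash
mkdir -p pics; python3 - <<'E'
from workcell import manip
import cv2,numpy as np
np.set_printoptions(precision=3,suppress=True)
for n in ("scene","top"):
    c=manip.read_camera(n); cv2.imwrite(f"pics/{n}0.png",c["img"])
    print(n,c["vertical_fov"],c["cx"],c["cy"],c["R"],c["t"], -np.array(c["R"]).T@np.array(c["t"]))
s=manip.read_state(); print(s["clock"],s["position"],s["eef_rot"],s["finger_gap"],manip.tcp_to_grasp)
E
```

```text
scene 55.85178213479122 277.04387141110215 210.87355943081187 [[-0.796  0.605  0.013]
 [ 0.506  0.678 -0.533]
 [-0.332 -0.418 -0.846]] [ 0.446 -0.179  1.315] [0.881 0.401 1.011]
top 45.84085320361321 272.31598418082723 198.5109461643195 [[-0.01  -1.    -0.001]
 [-0.992  0.01  -0.123]
 [ 0.123 -0.    -0.992]] [-0.015  0.57   1.668] [ 0.36  -0.02   1.725]
0.1 [ 0.155 -0.631  0.205] [[ 0.971  0.238 -0.   ]
 [ 0.238 -0.971  0.002]
 [ 0.    -0.002 -1.   ]] 0.09404334557764933 0.0188
```

View pics/scene0.png

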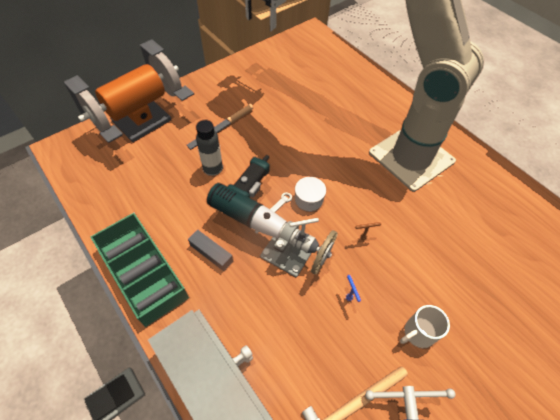

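View pics/top0.png

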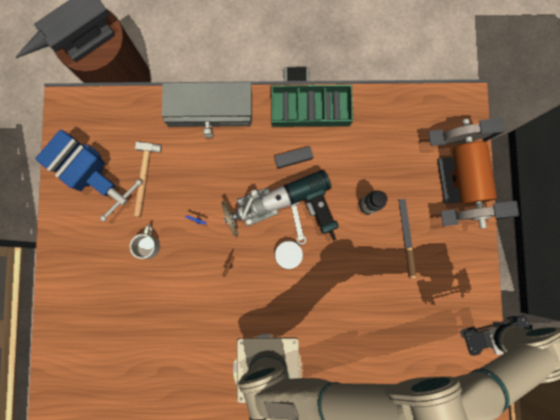

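The top view shows the drill from housing (325,185) to wheel (230,215), with the grip butt at about (332,235). The steel key stands near (245,210). Blue and copper look-alikes are at (197,217) and (228,262). Next I'll enlarge the drill area.

```bash
python3 - <<'E'
import cv2,numpy as np
a=cv2.imread("pics/top0.png")[160:260,210:350]; b=cv2.imread("pics/scene0.png")[145:285,195:350]
a=cv2.resize(a,None,fx=5,fy=5,interpolation=cv2.INTER_CUBIC)[:, :];b=cv2.resize(b,None,fx=4,fy=4,interpolation=cv2.INTER_CUBIC)
cv2.imwrite("pics/a.png",a);cv2.imwrite("pics/b.png",b)
E
```

```text
(no output)
```

View pics/a.png

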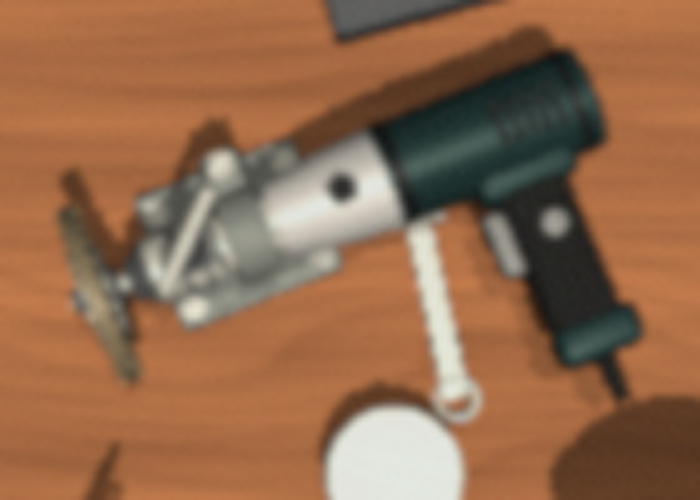

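View pics/b.png

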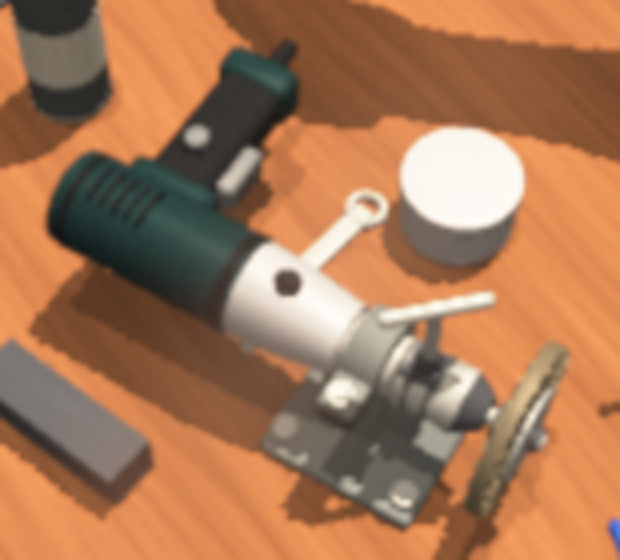

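The bar runs from (243,218) to (253,199) in the top view and from (291,224) to (318,220) in the scene view. The lock button is at (321,204) in the top view and (244,179) in the scene view.

```bash
cat >h.py <<'E'
from workcell import manip
import cv2,numpy as np
np.set_printoptions(precision=4,suppress=True)
def P(c):
    f=210/np.tan(np.radians(c["vertical_fov"]/2)); K=np.array([[f,0,c["cx"]],[0,f,c["cy"]],[0,0,1]])
    return K@np.c_[np.array(c["R"]),np.array(c["t"])]
def tri(Pa,a,Pb,b):
    X=cv2.triangulatePoints(Pa,Pb,np.array(a,float).reshape(2,1),np.array(b,float).reshape(2,1));return (X[:3]/X[3]).ravel()
def onz(Pm,uv,z):
    H=np.c_[Pm[:,0],Pm[:,1],Pm[:,2]*z+Pm[:,3]]; X=np.linalg.solve(H,[uv[0],uv[1],1]);return X[:2]/X[2]
def px(Pm,X): u=Pm@np.r_[X,1]; return u[:2]/u[2]
E
python3 - <<'E'
from h import *
T=P(manip.read_camera("top"));S=P(manip.read_camera("scene"))
t=lambda x,y:(210+x/5-.4,160+y/5-.4); s=lambda x,y:(195+x/4-.4,145+y/4-.4)
for n,a,b,z in [("barA",(167,288),(492,298),.187),("barB",(213,195),(383,317),.187),("lock",(555,222),(196,136),.1225),
 ("hubtip",(78,302),(538,438),.095),("stud",(343,187),(288,283),.128),("trig",(508,243),(240,170),.1),("tin",(397,470),(462,178),.055)]:
    a=t(*a);b=s(*b); print(n,tri(T,a,S,b),onz(T,a,z),onz(S,b,z))
for n,a in [("wheelends",[(70,212),(132,380)]),("butt",[(560,350),(638,325)]),("housing r",[(385,130),(415,220),(560,55),(603,140)])]:
    print(n,[onz(T,t(*p),.095) for p in a])
E
```

```text
barA [0.4937 0.0713 0.1862] [0.4938 0.071 ] [0.4937 0.072 ]
barB [0.5528 0.0418 0.1828] [0.5518 0.0421] [0.5551 0.0429]
lock [ 0.5412 -0.1784  0.1198] [ 0.5399 -0.1773] [ 0.5436 -0.1782]
hubtip [0.4938 0.1342 0.0953] [0.4932 0.1351] [0.4947 0.1328]
stud [ 0.5642 -0.0403  0.1262] [ 0.5635 -0.0398] [ 0.5656 -0.0402]
trig [ 0.5284 -0.148   0.1031] [ 0.5288 -0.1483] [ 0.5272 -0.1497]
tin [ 0.3815 -0.0744  0.0529] [ 0.3817 -0.0746] [ 0.3823 -0.0731]
wheelends [array([0.5529, 0.1405]), array([0.4415, 0.0996])]
butt [array([ 0.4584, -0.1814]), array([ 0.4743, -0.233 ])]
housing r [array([ 0.6055, -0.0685]), array([ 0.5452, -0.0875]), array([ 0.6549, -0.1858]), array([ 0.5974, -0.213 ])]
```

The two views agree within about 3 mm. The bar's middle is at (0.523, 0.057), pointing -26.6°, and the stand's yaw is about 21.9°. I'll move over the key.

```bash
python3 -m jog '[[0,0,0,45,-25,-20,1],[0,0,0,45,-25,-20,1],[0,0,0,45,-25,-20,1],[0,0,0,45,-25,-20,1],[0,0,0,45,-25,-20,1]]' 15; python3 -m jog '[[0,0,0,40,-45,0,1],[0,0,0,40,-45,0,1],[0,0,0,40,-45,0,1],[0,0,0,40,-45,0,1],[0,0,0,40,-45,0,1]]'
```

```text
clock: 0.82
position: [0.3448, -0.4548, 0.3061]
eef_rot: [[0.971, 0.238, 0.0], [0.238, -0.971, 0.0], [0.0, -0.0, -1.0]]
ft_force: [0.9, -0.9, -0.5]
finger_gap: 0.0939
clock: 1.45
position: [0.4849, -0.1883, 0.3056]
eef_rot: [[0.971, 0.238, 0.0], [0.238, -0.971, -0.0], [0.0, 0.0, -1.0]]
ft_force: [1.1, -0.1, 1.0]
finger_gap: 0.094
```

```bash
python3 -m jog '[[0,0,0,19,-46,5,1],[0,0,0,19,-46,5,1],[0,0,0,19,-46,5,1],[0,0,0,19,-46,5,1],[0,0,0,19,-46,5,1]]' >/dev/null; python3 -m jog '[[0,0,-10,0,0,5,1],[0,0,-10,0,0,5,1],[0,0,-10,0,0,5,1],[0,0,-10,0,0,5,1],[0,0,-9.6,0,0,5,1]]'; python3 -m jog '[[0,0,0,0,0,0,1]]'; python3 - <<'E'
from h import *
c=manip.read_camera("wrist"); M=P(c); i=c["img"].copy()
s=manip.read_state()
for X in [(.4937,.0713,.186),(.5528,.0418,.186),(.5233,.0565,.186)]: u=px(M,np.array(X)); print(u); cv2.circle(i,tuple(int(round(q)) for q in u),3,(0,0,255),1)
np.save("M.npy",M);cv2.imwrite("pics/w1.png",i)
E
```

```text
clock: 2.7
position: [0.5216, 0.0559, 0.2552]
eef_rot: [[0.443, 0.897, -0.0], [0.897, -0.443, -0.0], [-0.0, -0.0, -1.0]]
ft_force: [0.7, 0.4, -0.4]
finger_gap: 0.094
clock: 2.82
position: [0.5213, 0.0558, 0.255]
eef_rot: [[0.45, 0.893, -0.001], [0.893, -0.45, 0.0], [-0.0, -0.001, -1.0]]
ft_force: [-0.5, 0.9, -0.0]
finger_gap: 0.094
[229.7983 219.7567]
[322.455  219.5407]
[276.2105 219.6784]
```

View pics/w1.png

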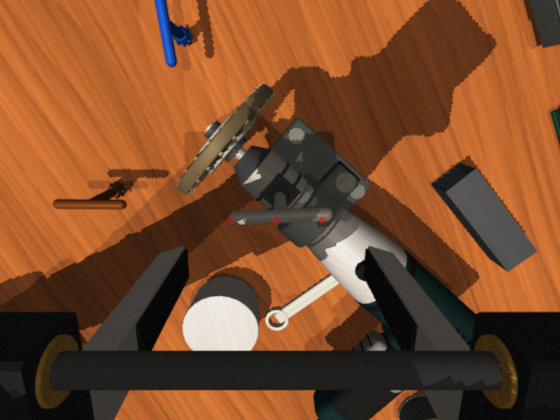

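The real bar runs from (229,219) to (333,215). It is about 3.5 mm along tool y and 2 mm along tool x from the estimate, turned 2°. I'll correct for that, descend and grip the bar by its ends, so that it can hinge.

```bash
python3 -m jog '[[0,0,-2,3.5,5,20,1],[0,0,0,0,0,20,1],[0,0,0,0,0,20,1],[0,0,0,0,0,17,1],[0,0,0,0,0,0,1]]';  python3 -m jog '[[0,0,0,0,0,0,0.6],[0,0,0,0,0,0,0.6],[0,0,0,0,0,0,0.6],[0,0,0,0,0,0,0.6],[0,0,0,0,0,0,0.6]]' 15
```

```text
clock: 3.5
position: [0.527, 0.0567, 0.1777]
eef_rot: [[0.418, 0.908, -0.002], [0.908, -0.418, -0.001], [-0.001, -0.002, -1.0]]
ft_force: [0.4, -0.5, -0.3]
finger_gap: 0.094
clock: 4.12
position: [0.5283, 0.057, 0.1791]
eef_rot: [[0.416, 0.909, 0.001], [0.909, -0.416, 0.0], [0.001, 0.001, -1.0]]
ft_force: [-0.0, 0.4, 4.7]
finger_gap: 0.0721
```

The gap is 72 mm, so the key is gripped. I'll lift it, check the hold, and locate the toolbox knob near the intended laying spot.

```bash
python3 -m jog '[[0,0,0,0,0,-10,0.6],[0,0,0,0,0,-20,0.6],[0,0,0,0,0,-30,0.6],[0,0,0,0,0,-20,0.6],[0,0,0,0,0,0,0.6]]'; python3 - <<'E'
from h import *
ct=manip.read_camera("top");cs=manip.read_camera("scene");T=P(ct);S=P(cs)
print(tri(T,(208,137),S,(240,356)))
print([px(T,np.array(X)) for X in [(.70,.22,0),(.67,.15,0)]], "toolbox edge",onz(T,(205,124),.1))
c=manip.read_camera("wrist"); a=cv2.resize(c["img"],(400,300)); b=cv2.resize(cs["img"][145:315,195:365],(400,400))
o=np.zeros((400,800,3),np.uint8);o[:300,:400]=a;o[:,400:]=b;cv2.imwrite("pics/l1.png",o)
E
```

```text
clock: 4.75
position: [0.5284, 0.0571, 0.2598]
eef_rot: [[0.417, 0.909, 0.002], [0.909, -0.417, 0.0], [0.001, 0.002, -1.0]]
ft_force: [0.5, 0.8, -0.4]
finger_gap: 0.072
[0.8014 0.1969 0.0153]
[array([203.8111, 163.9763]), array([223.6125, 172.1513])] toolbox edge [0.8169 0.203 ]
```

View pics/l1.png

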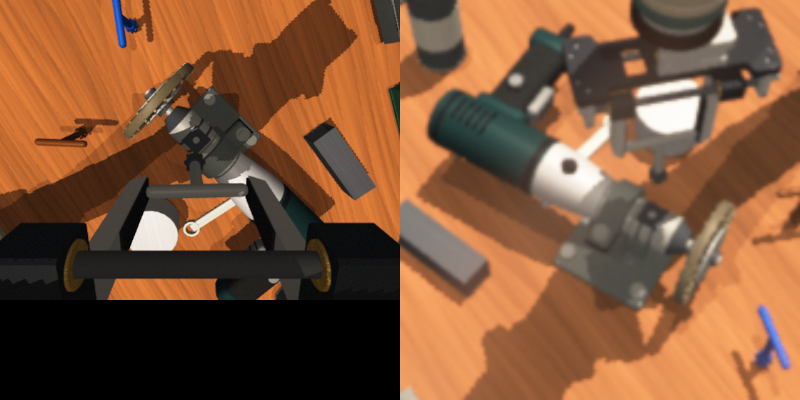

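The key hangs from the fingers, clear of the chuck. I'll carry it to the free area near (0.69, 0.23).

```bash
python3 -m jog '[[0,0,0,30,10,0,0.6],[0,0,0,50,17,0,0.6],[0,0,0,55,18,0,0.6],[0,0,0,55,18,0,0.6],[0,0,0,34,12,20,0.6]]'; python3 -m jog '[[0,10,0,0,0,40,0.6],[0,0,0,0,0,45,0.6],[0,0,0,0,0,40,0.6],[0,0,0,0,0,25,0.6],[0,0,0,0,0,0,0.6]]'
```

```text
clock: 5.52
position: [0.6905, 0.2326, 0.2377]
eef_rot: [[0.415, 0.91, 0.001], [0.91, -0.415, 0.002], [0.002, -0.0, -1.0]]
ft_force: [0.4, 0.7, -1.1]
finger_gap: 0.0721
clock: 6.15
position: [0.6939, 0.2451, 0.0879]
eef_rot: [[0.41, 0.91, 0.06], [0.898, -0.415, 0.146], [0.157, -0.006, -0.988]]
ft_force: [-0.2, -0.5, -1.3]
finger_gap: 0.0722
```

```bash
python3 - <<'E'
from h import *
cs=manip.read_camera("scene");ct=manip.read_camera("top")
s=manip.read_state();u=px(P(cs),s["position"]).astype(int);v=px(P(ct),s["position"]).astype(int);print(u,v)
f=lambda im,u:cv2.resize(im[max(u[1]-60,0):u[1]+60,max(u[0]-60,0):u[0]+60],(400,400))
cv2.imwrite("pics/l2.png",np.hstack([f(cs["img"],u),f(ct["img"],v)]))
E
```

```text
[294 338] [192 159]
```

View pics/l2.png

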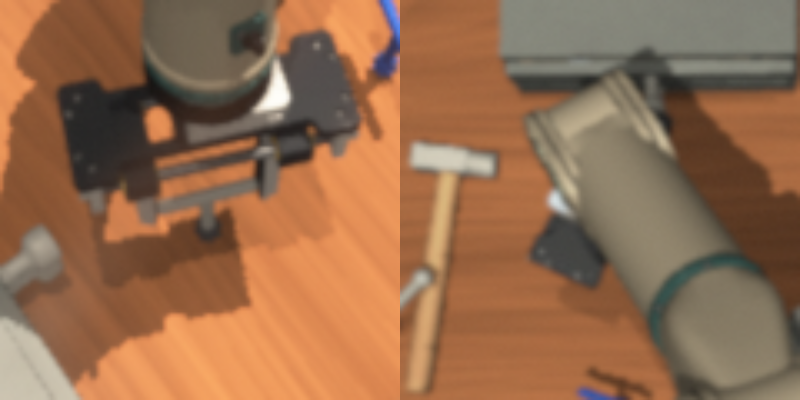

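```bash
python3 -m jog '[[0,0,0,0,0,10,0.6],[0,0,0,0,0,9,0.6],[0,0,0,-10,0,1,0.6],[0,0,0,-10,0,1,0.6],[0,0,0,-10,0,2,0.6]]' 6; python3 -m jog '[[0,0,0,-8,0,4,0.6],[0,0,0,-8,0,6,0.6],[0,0,0,-6,0,7,0.6],[0,0,0,0,0,0,0.6]]'
```

```text
clock: 6.88
position: [0.6859, 0.2211, 0.0648]
eef_rot: [[0.41, 0.909, 0.067], [0.897, -0.416, 0.148], [0.162, -0.0, -0.987]]
ft_force: [-1.3, -1.0, 1.2]
finger_gap: 0.0729
clock: 7.38
position: [0.6774, 0.2043, 0.0429]
eef_rot: [[0.411, 0.909, 0.065], [0.897, -0.416, 0.148], [0.161, -0.002, -0.987]]
ft_force: [-0.1, -1.0, -0.2]
finger_gap: 0.0728
```

```bash
python3 -m jog '[[0,-9,0,-6,0,7,0.6],[0,0,0,-6,0,8,0.6],[0,0,0,-4,0,8,0.6],[0,0,0,-2,0,8,0.6],[0,0,0,0,0,4,0.6]]';python3 -m jog '[[0,0,0,0,0,0,0.6]]'; python3 - <<'E'
from h import *
cs=manip.read_camera("scene");c=manip.read_camera("wrist")
s=manip.read_state();u=px(P(cs),s["position"]).astype(int)
f=lambda im,u:cv2.resize(im[max(u[1]-50,0):u[1]+50,max(u[0]-50,0):u[0]+50],(400,400))
cv2.imwrite("pics/l3.png",np.hstack([f(cs["img"],u),cv2.resize(c["img"],(400,400))]))
E
```

```text
clock: 8.0
position: [0.6708, 0.1876, 0.0074]
eef_rot: [[0.417, 0.909, 0.001], [0.909, -0.417, 0.005], [0.005, -0.001, -1.0]]
ft_force: [0.0, -0.8, -0.5]
finger_gap: 0.0727
clock: 8.12
position: [0.6712, 0.1889, 0.0079]
eef_rot: [[0.416, 0.909, 0.001], [0.909, -0.416, 0.006], [0.006, -0.001, -1.0]]
ft_force: [0.4, 0.3, -0.8]
finger_gap: 0.0729
```

View pics/l3.png

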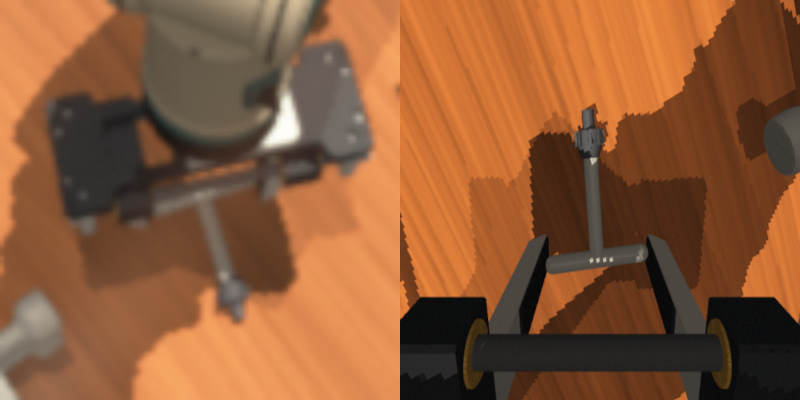

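The key lies nearly flat. The wrist view shows the bar between the pads and the shank pointing away from the wheel. I'll lower the last few millimetres, release, retreat, and then turn over the grip.

```bash
python3 -m jog '[[0,0,0,0,0,3,0.6],[0,0,0,0,0,2,0.6],[0,0,0,0,0,0,0.9],[0,0,0,0,0,0,0.95],[0,0,0,0,0,0,0.95]]' 6; python3 -m jog '[[0,0,0,0,0,-20,0.95],[0,0,0,0,0,-50,0.95],[0,0,0,0,0,-60,0.95],[0,0,0,0,0,-60,0.95],[0,0,0,0,0,-60,0.95]]'
python3 -m jog '[[0,0,9,0,0,0,0.6],[0,0,9,0,0,0,0.5],[0,0,9,0,0,0,0.41],[0,0,9,0,0,0,0.41],[0,0,7.5,0,0,0,0.41]]'; python3 - <<'E'
from h import *
s=manip.read_state();R=np.array(s["eef_rot"]);print(1e3*R.T@(np.array([.5337,-.165,.255])-s["position"]))
c=manip.read_camera("top");cv2.imwrite("pics/t2.png",c["img"])
E
```

```text
clock: 8.85
position: [0.6713, 0.1901, 0.0033]
eef_rot: [[0.415, 0.91, 0.002], [0.91, -0.415, 0.006], [0.006, -0.001, -1.0]]
ft_force: [-0.2, -0.3, 0.1]
finger_gap: 0.0894
clock: 9.48
position: [0.6706, 0.1885, 0.2572]
eef_rot: [[0.415, 0.91, 0.004], [0.91, -0.415, 0.007], [0.008, 0.001, -1.0]]
ft_force: [0.9, -0.4, -0.8]
finger_gap: 0.0892
clock: 10.1
position: [0.6707, 0.1887, 0.255]
eef_rot: [[0.929, 0.37, 0.003], [0.37, -0.929, 0.007], [0.006, -0.005, -1.0]]
ft_force: [0.7, 1.5, 0.0]
finger_gap: 0.043
[-258.1623  277.9159   -2.8159]
```

```bash
python3 -m jog '[[0,0,0,-35,40,0,0.41],[0,0,0,-44,46,0,0.41],[0,0,0,-44,46,0,0.41],[0,0,0,-44,46,0,0.41],[0,0,0,-44,46,0,0.41]]';python3 -m jog '[[0,0,0,-44,46,0,0.41],[0,0,0,-3,8,0,0.41],[0,0,0,0,0,0,0.41]]'; python3 - <<'E'
from h import *
c=manip.read_camera("wrist"); M=P(c); i=c["img"].copy(); np.save("M.npy",M)
for X in [(.5412,-.1778,.1225),(.5337-.373*.022,-.1592+.928*.022,.095)]:
    u=px(M,np.array(X)); print(u); cv2.circle(i,tuple(int(round(q)) for q in u),3,(0,0,255),1)
cv2.imwrite("pics/w2.png",i)
t=cv2.imread("pics/t2.png")[130:230,180:280]
E
```

```text
clock: 10.78
position: [0.5599, -0.0955, 0.2528]
eef_rot: [[0.927, 0.376, 0.004], [0.376, -0.927, 0.006], [0.006, -0.004, -1.0]]
ft_force: [1.2, -0.7, 0.2]
finger_gap: 0.0382
clock: 11.15
position: [0.5381, -0.1604, 0.2519]
eef_rot: [[0.927, 0.374, 0.004], [0.374, -0.927, 0.006], [0.006, -0.004, -1.0]]
ft_force: [1.4, 0.4, -0.8]
finger_gap: 0.0387
[294.6343 206.3476]
[249.0358 198.6605]
```

View pics/w2.png

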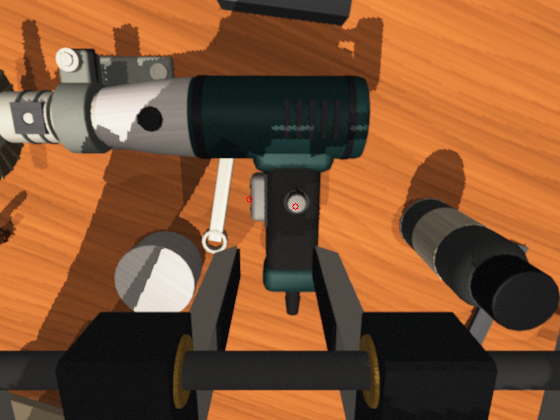

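The lock button is at (296,201) and the trigger's outer edge is at about column 251, rows 174 to 220. The yaw is aligned. I'll refine the position from these.

```bash
python3 - <<'E'
from h import *
M=np.load("M.npy"); x=np.array([.928,.373]);y=np.array([-.373,.928])
L=onz(M,(296,201),.1225);L2=onz(M,(296,201),.1198);T=onz(M,(251.5,197),.1);B=onz(M,(291,290),.095)
for p in (L,L2,T,B): print(p,"rel prior O:",(p-[.5337,-.1592])@x,(p-[.5337,-.1592])@y)
print(onz(M,(369,117),.095),onz(M,(189,77),.095),onz(M,(189,157),.095))
E
```

```text
[ 0.5461 -0.177 ] rel prior O: 0.004865028868608117 -0.021174722863629546
[ 0.5455 -0.1774] rel prior O: 0.00417452387566036 -0.021318753757053662
[ 0.5292 -0.1403] rel prior O: 0.002851674192376715 0.019275897273562135
[ 0.4518 -0.2127] rel prior O: -0.09596777847222729 -0.0191088274308322
[ 0.6359 -0.2113] [ 0.6077 -0.0516] [ 0.5417 -0.0734]
```

```bash
python3 -m jog '[[-10,0,0,0,-8,0,0.41],[-10,0,0,0,-8,0,0.41],[-10,0,0,0,-8,0,0.41],[-10,0,0,0,-8,0,0.41],[0,0,0,0,0,0,0.41]]'; cat >g.py <<'E'
from h import *
import sys
O=np.array([.5373,-.1588,0]);Rs=np.array([[.928,-.373,0],[.373,.928,0],[0,0,1]])
s=manip.read_state();R=np.array(s["eef_rot"]);p=np.array(s["position"])
print("stand mm: tcp",1e3*Rs.T@(p-O),"A",1e3*Rs.T@(p+R[:,1]*s["finger_gap"]/2-O),"B",1e3*Rs.T@(p-R[:,1]*s["finger_gap"]/2-O),"F",Rs.T@np.array(s["ft_force"]),s["clock"])
print("R stand\n",Rs.T@R)
if len(sys.argv)>3: print("move tool mm",R.T@Rs@(np.array([float(a) for a in sys.argv[1:4]])-1e3*Rs.T@(p-O)))
E
python3 g.py -2 35 180
```

```text
clock: 11.82
position: [0.5257, -0.1297, 0.2402]
eef_rot: [[0.925, 0.317, 0.21], [0.38, -0.752, -0.538], [-0.012, 0.578, -0.816]]
ft_force: [-1.0, -0.5, 0.3]
finger_gap: 0.0387
stand mm: tcp [  0.1277  31.3482 240.2478] A [  0.3833  15.5329 251.4373] B [ -0.1278  47.1636 229.0582] F [-1.0866 -0.0762  0.3104] 11.825
R stand
 [[ 1.0001  0.0132 -0.0054]
 [ 0.0077 -0.8164 -0.5778]
 [-0.012   0.5776 -0.8162]]
move tool mm [ -1.3763 -37.8071  47.0785]
```

```bash
python3 -m jog '[[-5,0,0,-1,-18,23,0.41],[0,0,0,-1,-19,23,0.41],[0,0,0,0,0,0,0.41]]'|head -1;python3 g.py -2 20 113
```

```text
clock: 12.2
stand mm: tcp [ -6.458   24.9326 182.1428] A [ -6.4219  10.3069 194.5806] B [ -6.4941  39.5583 169.705 ] F [ 0.0043 -0.9512 -0.0242] 12.2
R stand
 [[ 1.0001  0.0019 -0.0143]
 [-0.0078 -0.7619 -0.6479]
 [-0.0121  0.6479 -0.7616]]
move tool mm [  5.3339 -41.0303  55.7944]
```

```bash
python3 -m jog '[[0,0,0,3,-14,19,0.41],[0,0,0,2,-14,19,0.41],[0,0,0,0,-13,18,0.41],[0,0,0,0,0,0,0.41]]'|head -1;python3 g.py -2 17 112.5;  python3 - <<'E'
from h import *
c=manip.read_camera("wrist");cs=manip.read_camera("scene")
u=px(P(cs),np.array([.535,-.16,.11])).astype(int)
cv2.imwrite("pics/w3.png",np.hstack([cv2.resize(c["img"],(400,400)),cv2.resize(cs["img"][u[1]-35:u[1]+35,u[0]-35:u[0]+35],(400,400),interpolation=cv2.INTER_CUBIC)]))
E
```

```text
clock: 12.7
stand mm: tcp [ -1.274   18.857  114.3189] A [ -1.2975   4.0782 126.9237] B [ -1.2505  33.6359 101.7141] F [-0.0307 -0.1451  0.0086] 12.7
R stand
 [[ 1.0001 -0.0012 -0.0122]
 [-0.0089 -0.7609 -0.649 ]
 [-0.0085  0.649  -0.7608]]
move tool mm [-0.6941  0.2335  2.5979]
```

View pics/w3.png

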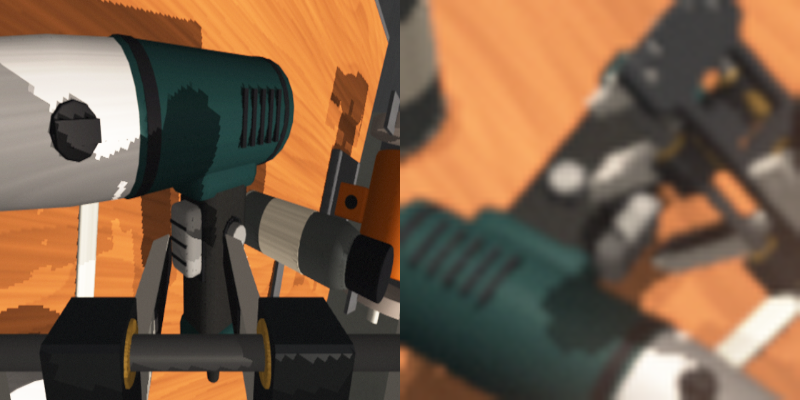

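The left finger is outside the trigger and the right finger is over the grip beside the button, as intended. I'll push along stand -y.

```bash
python3 -m jog '[[0,0,0,0,4.5,3.9,0.41],[0,0,0,0,4.5,3.9,0.41],[0,0,0,0,2,1.7,0.41],[0,0,0,0,0,0,0.41]]'|head -1;python3 g.py|head -1; python3 -m jog '[[0,0,0,0,2.5,2,0.41],[0,0,0,0,2.5,2,0.41],[0,0,0,0,2,1.7,0.41],[0,0,0,0,0,0,0.41]]'|head -1;python3 g.py|head -1
```

```text
clock: 13.3
stand mm: tcp [ -1.2462   6.0342 113.7199] A [ -1.255   -8.6547 126.2111] B [ -1.2374  20.7231 101.2288] F [0.9573 4.0718 3.0235] 13.3
clock: 13.8
stand mm: tcp [ -1.2019  -2.267  113.4439] A [ -1.1915 -17.002  125.9472] B [ -1.2123  12.468  100.9406] F [-0.7715  7.6357  5.2006] 13.8
```

```bash
python3 -m jog '[[0,0,0,0,2,1.7,0.41],[0,0,0,0,2,1.6,0.41],[0,0,0,0,0,0,0.41]]'|head -1;python3 g.py|head -1
```

```text
clock: 14.18
stand mm: tcp [ -0.9466  -5.5024 112.457 ] A [ -0.907  -20.2398 124.8749] B [ -0.9862   9.2351 100.0391] F [-0.8937 12.0084  4.8805] 14.175
```

The trigger is bottomed, with 12 N along y, and A is above the button. I'll press straight down.

```bash
python3 -m jog '[[0,0,0,0,0.8,0.7,0.41],[0,0,0,0,-2,2.3,0.41],[0,0,0,0,-1.5,1.8,0.41],[0,0,0,0,0,0,0.41]]'|head -1;python3 g.py|head -1;python3 -m jog '[[0,0,0,0,-1.3,1.5,0.41],[0,0,0,0,-1.3,1.5,0.41],[0,0,0,0,0,0,0.41]]'|head -1;python3 g.py|head -1
```

```text
clock: 14.68
stand mm: tcp [ -0.5688  -5.6464 106.6378] A [ -0.5105 -20.449  119.0775] B [-0.6271  9.1563 94.1981] F [-0.1974 13.8397  6.5692] 14.675
clock: 15.05
stand mm: tcp [ -0.5227  -5.6769 102.8836] A [ -0.4673 -20.5374 115.3804] B [-0.5782  9.1836 90.3868] F [-1.6739 14.5216  9.2617] 15.05
```

```bash
python3 -m jog '[[0,0,0,0,-0.8,0.9,0.41],[0,0,0,0,-0.8,0.9,0.41],[0,0,0,0,0,0,0.41]]'|head -1;python3 g.py|head -1; python3 - <<'E'
from h import *
c=manip.read_camera("wrist");cv2.imwrite("pics/w4.png",cv2.resize(c["img"][180:420,150:390],(600,600),interpolation=cv2.INTER_CUBIC))
E
```

```text
clock: 15.42
stand mm: tcp [ -0.4913  -5.8503 101.9291] A [ -0.4469 -20.7879 114.5504] B [-0.5357  9.0873 89.3079] F [-2.0746 23.908  21.9448] 15.425
```

View pics/w4.png

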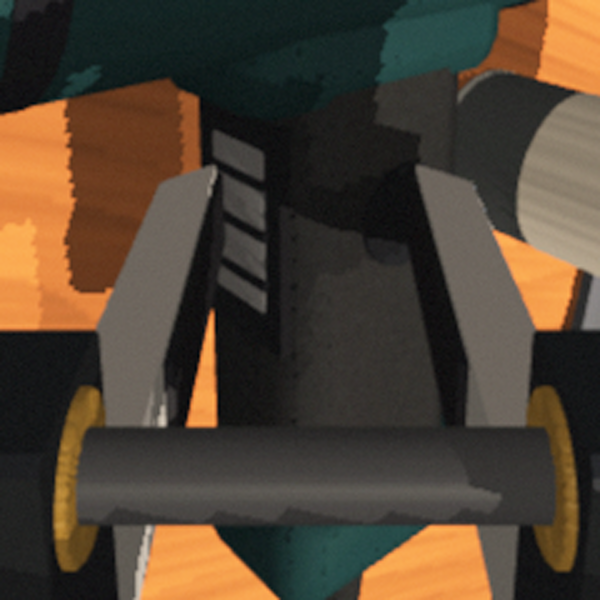

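The downward force jumped to 22 N, so the button is bottomed too. I'll ease the trigger out along +y while keeping the button down.

```bash
for k in 1; do python3 -m jog '[[0,0,0,0,-1.5,-1.3,0.41],[0,0,0,0,-1.1,-1,0.41],[0,0,0,0,0,0,0.41]]'|head -1;python3 g.py|head -1;python3 -m jog '[[0,0,0,0,-1.1,-1,0.41],[0,0,0,0,0,0,0.41]]'|head -1;python3 g.py|head -1; python3 -m jog '[[0,0,0,0,-1.1,-1,0.41],[0,0,0,0,0,0,0.41]]'|head -1;python3 g.py|head -1;done
```

```text
clock: 15.85
stand mm: tcp [ -0.6005  -5.1184 102.3551] A [ -0.5892 -20.134  115.123 ] B [-0.6117  9.8971 89.5872] F [0.8169 7.5803 8.2942] 15.85
clock: 16.1
stand mm: tcp [ -0.6032  -3.9174 102.4141] A [ -0.5972 -18.8576 115.1246] B [-0.6091 11.0228 89.7036] F [1.1486 6.6855 5.4962] 16.1
clock: 16.35
stand mm: tcp [ -0.6067  -2.4978 102.4359] A [ -0.6015 -17.4254 115.1367] B [-0.6118 12.4297 89.7351] F [0.6305 5.9212 5.4304] 16.35
```

```bash
python3 -m jog '[[0,0,0,0,-1.1,-1,0.41],[0,0,0,0,0,0,0.41]]'|head -1;python3 g.py|head -1;python3 -m jog '[[0,0,0,0,-1.1,-1,0.41],[0,0,0,0,0,0,0.41]]'|head -1;python3 g.py|head -1
```

```text
clock: 16.6
stand mm: tcp [ -0.804   -1.6276 102.6224] A [ -0.8071 -16.3455 115.1666] B [-0.8008 13.0902 90.0783] F [2.7478 3.4346 2.8813] 16.6
clock: 16.85
stand mm: tcp [ -2.2928  -0.943  102.8927] A [ -2.3117 -15.5795 115.3988] B [-2.2739 13.6935 90.3866] F [1.3289 0.3639 2.1931] 16.85
```

Fy has fallen to about 0 with B at 13.7 mm, which is where the latched trigger should stand. I'll back off and look.

```bash
python3 -m jog '[[0,0,0,0,-2.3,-2,0.41],[0,0,0,0,0,-6,0.41],[0,0,0,0,0,-12,0.41],[0,0,0,0,0,-40,0.41],[0,0,0,0,0,-60,0.41]]'|head -1;python3 -m jog '[[0,0,0,0,0,-40,0.41],[0,0,0,0,0,0,0.41]]'|head -1;python3 g.py|head -1; python3 - <<'E'
from h import *
c=manip.read_camera("wrist");ct=manip.read_camera("top");cs=manip.read_camera("scene")
M=P(c); u=px(M,np.array([.54,-.155,.1])).astype(int);print(u)
f=lambda i,u,r:cv2.resize(i[max(u[1]-r,0):u[1]+r,max(u[0]-r,0):u[0]+r],(400,400),interpolation=cv2.INTER_CUBIC)
v=px(P(cs),np.array([.69,.2,.0])).astype(int);w=px(P(ct),np.array([.69,.2,0])).astype(int)
print(v,w)
cv2.imwrite("pics/w5.png",np.hstack([f(c["img"],u,70),f(ct["img"],w,35)]));cv2.imwrite("pics/t5.png",ct["img"]);cv2.imwrite("pics/s5.png",cs["img"])
E
```

```text
clock: 17.48
clock: 17.73
stand mm: tcp [  1.4996 107.5123 223.9467] A [  1.4889  92.9111 236.32  ] B [  1.5103 122.1134 211.5733] F [ 0.271   0.2292 -0.4883] 17.725
[275 189]
[283 331] [209 166]
```

View pics/w5.png

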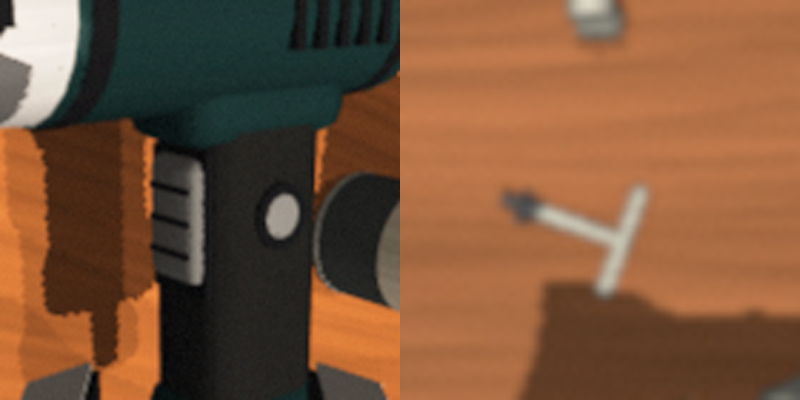

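The button sits nearly flush, the trigger is partly in, and nothing is touching either. The key lies flat about 170 mm from the wheel. Handing in.

```bash
python3 -c "
from workcell import manip
print(manip.job_done())"
```

```text
the job is handed in; nothing more can be done
None
```

The job is done and handed in at about 17.8 s, well under the 48 s limit; handing in reports no verdict.

- **Chuck key:** I gripped it by the ends of its bar, lifted it out, and laid it down hinged at the fingers. In the last top view it lies flat near (0.67, 0.19). Both ends are more than 150 mm from the wheel's centre by estimate from the measured positions.
- **Trigger and lock:** With the gripper tilted 40°, one finger pushed the trigger in until it bottomed and the other pressed the button home (forces jumped to about 24 N and 22 N). I then eased off with the button held. The force from the trigger fell to about 0 where the latched trigger should stand, about 9 mm in.
- **Last check:** With the arm clear, the wrist view shows the button nearly flush and the trigger part-way in. I judged both joint positions from forces and pictures, as they cannot be read directly.
- **Disagreements:** The cameras differed by up to 5 mm on the lock button's position, so I used a value between them, and contact came within about 1 mm of it.
- **Not checked:** I did not measure the bystanders again at the end. None was touched as far as forces and views showed.

I viewed 11 pictures, one over the budget of 10.

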